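Lock a lino block in the carving board with the wing nut

ROBOT

A 7-joint arm with a two-finger parallel gripper is mounted at the origin on a cart in front of the work surface, level with it; the furniture and walls round the work are solid. World frame = base frame: x ahead of the robot, y to its left, z up, the work surface at z = 0. Lengths are in m, angles in rad, forces in N, time in s.
With the tool pointing down it reaches from about 0.35 to 0.9 m from the base axis. Payload 8.1 kg.
Tool frame: the origin (TCP) lies midway between the tips of the shut fingers; the grasp point (between the pads) lies arm.tcp_to_grasp behind it (arm.tcp_to_grasp is the distance from the TCP to the grasp point, in m); z points along the fingers, y is the line along which they close (so a half turn about z gives the same grasp; the last joint's range is limited). The gripper opens to 92 mm and grips with 3 to 60 N. Pads are 19 mm wide; open, the fingers measure 130 mm over their backs; the gripper's body (75 mm by 190 mm) begins 47 mm behind the grasp point.
Start: joints at [1.041, 0.434, 0.025, 1.573, -0.012, 1.134, -0.075], TCP at [0.259, -0.569, 0.227] pointing down, gripper open.
Joint ranges: [-2.62, 2.62], [-0.44, 2.09], [-1.27, 1.32], [0.08, 2.57], [-1.32, 4.46], [0.12, 2], [-2.74, 2.74]. Speed limits (rad/s): [2.22, 2.22, 3.01, 3.01, 3.14, 3.14, 3.14].

INTERFACE

Orientations are given as a rotation vector (axis times angle).
In Python, from cell import observe, get_image, arm gives the robot as it stands. The module is installed in compiled form; this text tells all that it offers.
- The arm moves only by the tool drive_tool, never from a script. Its argument "steps" is a list of rows, each a list of 5 numbers: the closure, from 0 (fully open) to 1 (shut), then the shift along the world's x, y, z in mm, then the turn about the world's z in rad. In form: [[hand, x, y, z, roll], ...]. A call has 1 to 20 rows; each row shifts and turns the commanded pose from where the row before left it; what a row does not reach is not made up. A row lasts 1/12 s, in which the tool goes at most 41.7 mm and 7.16 degrees, less where a joint would pass 70% of its speed; a pose out of reach is approached as far as the arm can. A call with a gripper value outside its range is refused whole. The fingers move at their own pace and stop on an object; "grip_force" is the grip in N (left out, the last holds). Time passes only in rows, so rows that do not move let the fingers close. It gives the time, the measured TCP pose, the force, the opening and the grip force at its end, in the units of the state.
- observe(): the state, without advancing time (a new reading comes with each control period).
- get_image(name): name is "scene" or "side" or "wrist"; returns a dict with "image" (420x560x3 uint8, red, green, blue), "vfov" (degrees; the focal length in pixels is half the picture's height over the tangent of half this angle, whatever the lens; pixels are square), "cx", "cy" (the principal point, pixels), "xyz" and "attitude" of the camera in the world. Camera axes: x right, y down, z forward; pixel columns grow to the right and rows downward; lengths in m; the calibration is good to about 2 mm. The wrist camera is an equidistant fisheye: a pixel r from the principal point sees the ray r / f radians off the axis. A picture is of the moment at which its call begins. There is no depth.
- arm.sign_off(): hands the job in; it is judged then, once.
The state is a dict: "clock": time; "joints": joint angles; "dq": joint speeds; "joint_efforts": joint torques, N m; "position": TCP position; "ee_rot": TCP orientation; "force": force on the tool from outside, world axes, zero at the start; "ft_torque": the same for the moment, N m; "width": opening from 0.0 (shut) to 1.0 (fully open); "gripper_force": force on a finger pad.
Only numpy, scipy, OpenCV 4.12 (cv2) and the standard library are available. Lean on these libraries where they do the work, as an engineer would, in place of code of your own. Each camera call takes 0.05 s, during which the arm holds its last target. There are 200 camera calls.

TASK

Fix the teal lino block in the carving board, ready for cutting: push the block sideways until it lies flat along the side fence, push the sliding wooden stop up so that the block sits snugly between the stop and the far fence, then lock the stop by turning the loose wing nut clockwise with repeated fingertip strokes on its wings until it is tight and no longer turns under a firm push. Only push with the fingertips: grip and lift nothing (not the block, the stop or the nut), and leave the tools and other things lying around the board undisturbed.

Things in the scene. Friction and masses are not known exactly. Their poses are not given: they have to be found in the camera images.
- board: Carving board, pale wood, 275 x 200 mm (x from -140 to +135, y from -100 to +100), fixed; top 18 mm above the table. Origin on the table; x points from the stop to the far fence, y to the side fence. Far fence: inner face at x = +117 mm, full width. Side fence: inner face at y = +67 mm, from x = +10 to +117 mm. Both stand 18 mm above the board's top, 18 mm wide.
- corner (a point): The inner corner where the two fences meet, at the height of the board's top (board frame 117, 67, 18 mm). Its axes are the board's.
- lino_block: Loose block of wood with a teal carved face, 60 mm (its x) by 75 mm (its y) and 21 mm high, about 0.1 kg, lying flat on the board. Origin: centre of its underside. Seated in the corner it reads x = +87 mm, y = +29 mm in the board's frame, its axes parallel to the board's.
- stop: Sliding stop: dark wooden jaw fixed across a slotted steel strap. It slides only along the board's x, against 1 to 2 N, and stays where left; the tight nut locks it. Origin: middle of the jaw's face towards the block, on the board's top; axes as the board's. In the board's frame that face starts at x = +20 to +30 mm and touches a seated block at +57 mm; travel ends at +62 mm.
- jaw (a point): Middle of the top edge of the jaw's face towards the block, at the board's y = +10 mm. The jaw is 100 mm long in y (50 mm to either side), 24 mm thick behind the face and 22 mm high above the board's top: push on its back face. The strap, 34 mm wide and 3 mm thick, runs back along the board's y = 0 to 156 mm behind the face, under the nut.
- stud (a point): Top of the fixed threaded stud that carries the wing nut, on the nut's axis, 37.5 mm above the table (board frame -80, 0, 37.5 mm).
- nut: The brass wing nut as a whole, on its axis; origin in the middle of its underside, which sinks 4 mm a turn as it is tightened (24 mm above the table at joint value 0, 21 mm when it bears on the strap).
- wing_nut (a joint): Angle of the wing nut, rad, growing clockwise seen from above (tightening); starts at 0 to 1.8. At 0 its two wings lie along the board's x axis. It turns against about 2 N at the wings, meets the strap at 5.1, stiffens to about 6 N as its spring washer is squeezed, and comes to a dead stop at 6.6, tight. It stays where it is left. Push square on a wing's flat: a slanting push sticks by friction.
- wings (a point): On the nut's axis, level with the tops of the wings, 32.5 mm above its underside; x lies along the wings and turns with them. Each wing is a flat upright round ear, 6 mm thick, 22 mm across, 10 to 32 mm from the axis, 10.5 to 32.5 mm above the underside. Between them are only the hub (23 mm across, 13.5 mm high) and the stud's end, 16 mm above the underside.
- gouge_a: Bystander: lino gouge with a pear-shaped wooden handle, 96 x 30 x 27 mm, on the table beside the board. Origin under its middle.
- gouge_b: Bystander: a second lino gouge like the first.
- spare_block: Bystander: brown lino block 95 x 65 x 21 mm on the table; leave it there.
- ink_tin: Bystander: ink tin with a red label, 68 mm across and 51 mm high.
- rubbing_disc: Bystander: wooden rubbing disc with a knob, 108 mm across and 48 mm high.
There are look-alikes about, which are no part of the job. Leave any purple look-alike of the lino_block alone.

How it is judged:
At the end, for the whole second after the job is handed in: The lino block lies flat in the corner of the board (within 3 mm of the far fence and 3.5 mm of the side fence, square to them within 0.05 rad), the stop is within 2.5 mm of touching it, and the wing nut is at rest and presses on the strap with more than 15 N (x of lino_block in the frame of board between 0.084 and 0.09 m and y of lino_block in the frame of board between 0.0255 and 0.033 m and angle between the x axis of lino_block and the x axis of board, either way round below 0.05 rad and angle between lino_block's own z axis and vertical below 0.05 rad and x of jaw in the frame of board above 0.0545 m and contact force between nut and stop above 15 N and value of joint wing_nut above 5.9 rad and velocity of joint wing_nut between -0.1 and 0.1 rad/s and linear speed of lino_block below 0.01 m/s).
It fails at once if the lino block is lifted or tipped (z of lino_block in the frame of board above 0.026 m or angle between lino_block's own z axis and vertical above 0.25 rad).
It fails at once if the wing nut is taken between the fingers instead of being pushed (contact force between the fingers and nut above 1 N and x of the grasp point in the frame of wings between -0.03 and 0.03 m and y of the grasp point in the frame of wings between -0.004 and 0.004 m and z of the grasp point in the frame of wings between -0.03 and 0.01 m).
It fails at once if the lino block is taken between the fingers instead of being pushed (contact force between the fingers and lino_block above 1 N and x of the grasp point in the frame of lino_block between -0.027 and 0.027 m and y of the grasp point in the frame of lino_block between -0.035 and 0.035 m and z of the grasp point in the frame of lino_block between -0.01 and 0.03 m).
It fails at once if the stop is taken between the fingers instead of being pushed (contact force between the fingers and stop above 1 N and x of the grasp point in the frame of jaw between -0.021 and -0.003 m and y of the grasp point in the frame of jaw between -0.047 and 0.047 m and z of the grasp point in the frame of jaw between -0.03 and 0.008 m).
It fails at once if a thing beside the board is disturbed (distance of any of gouge_a, gouge_b, spare_block, ink_tin, rubbing_disc from where it was at the start of the episode above 0.015 m).
It also fails if it takes over 72 s, if anything falls off the work surface, if the arm or the gripper's body presses on something with over 40 N, if the wrist force passes 120 N, or if a joint passes its speed limit or range.

## Working session

There is one attempt and no reset: what is moved stays moved. The work goes in short steps, Python scripts to look and compute and a tool call to move; the robot and the scene stay as the last step left them, time stands still between calls to the robot, and variables do not carry over. Pictures are saved under pics/ and viewed, at most 10 in all, crops included, and the job is handed in when it is done.

Besides the shell and the picture viewer there is one more tool, called after "Call:" in YAML: its name, and indented under it one key for each argument. drive_tool: Moves the arm, as the interface text tells. Its arguments: {"type":"object","properties":{"steps":{"type":"array"},"grip_force":{"type":"number"}},"required":["steps"]}

```bash
mkdir -p pics; cat > h.py <<'E'
from cell import observe,get_image,arm
import numpy as np,cv2
from scipy.spatial.transform import Rotation as R
def rot(a):
    a=np.array(a,float)
    return a if a.shape==(3,3) else (R.from_rotvec(a).as_matrix() if a.size==3 else R.from_quat(a).as_matrix())
def save(n,f):
    g=get_image(n); cv2.imwrite('pics/'+f,g['image'][:,:,::-1]); np.save('pics/'+f+'.npy',g,allow_pickle=True); return g
def ray(g,u,v):
    f=210/np.tan(np.radians(g['vfov'])/2)
    return rot(g['attitude'])@np.array([(u-g['cx'])/f,(v-g['cy'])/f,1])
def onz(g,u,v,z):
    d=ray(g,u,v);o=np.array(g['xyz']); return o+d*(z-o[2])/d[2]
def proj(g,p):
    f=210/np.tan(np.radians(g['vfov'])/2)
    c=rot(g['attitude']).T@(np.array(p)-g['xyz']); return c[:2]/c[2]*f+[g['cx'],g['cy']]
E
python3 - <<'E'
from h import *
for n in('scene','side','wrist'):
    g=save(n,n+'0.png'); print(n,g['vfov'],g['cx'],g['cy'],g['xyz'],g['attitude'])
print(observe(),arm.tcp_to_grasp)
a=[cv2.imread(f'pics/{n}0.png') for n in('scene','side')]
E
```

```text
scene 44.39581711678596 275.7343760083992 205.29876963351185 [-0.75278223 -0.75442312  0.83676995] [-1.83267848  1.06438759 -0.67726769]
side 45.948414129794735 281.31511152607254 211.01594586335332 [0.39315056 1.38266722 0.7656846 ] [-0.22000244  2.59817699 -1.63435608]
wrist 65.70646984690485 275.14948594525134 205.85382796101453 [ 0.33082409 -0.53607809  0.38432275] [ 2.4256518  -1.56046926 -0.2333187 ]
{'clock': 0.15, 'joints': array([ 1.04140459,  0.43508618,  0.02495717,  1.57384498, -0.01157649,
        1.13403257, -0.07508904]), 'dq': array([-0.00056207, -0.00128792, -0.00058074, -0.00251694,  0.00013528,
        0.00011989,  0.00022859]), 'joint_efforts': array([ 1.90912666e-03, -6.68257928e+01,  9.86108892e-01, -3.14694571e+01,
       -6.04799017e-02,  3.94483726e-02,  1.30652616e-04]), 'position': array([ 0.25852231, -0.56860837,  0.22612731]), 'ee_rot': array([-3.06920444e+00, -6.65030524e-01,  5.99747028e-04]), 'force': array([-0.23317283,  0.45824332, -0.01352205]), 'ft_torque': array([-0.02525883, -0.01294498, -0.01212606]), 'gripper_force': 0.0, 'width': 1.0003008999432916} 0.0188
```

View pics/scene0.png

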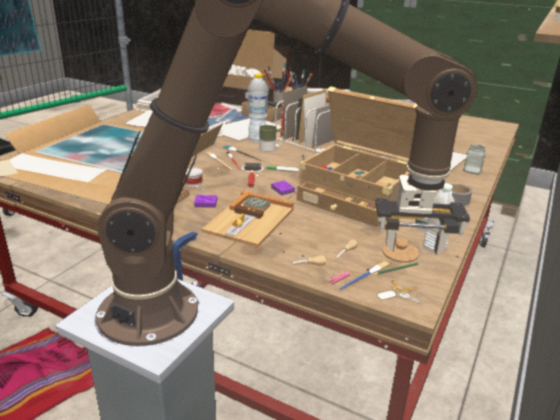

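View pics/side0.png

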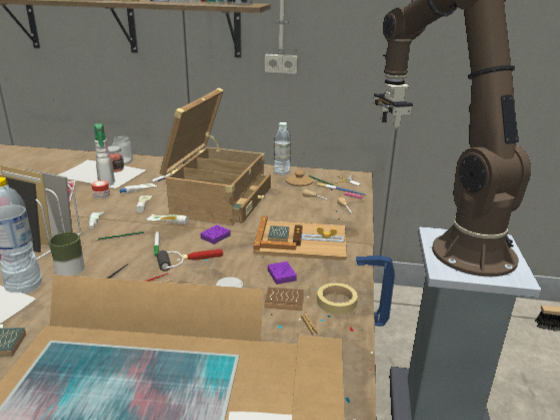

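The scene view shows the board near (248,218). The side view shows it near (300,238), with the teal block at (282,233), the nut at about (327,230), and purple decoys at (215,233) and (282,271). There is also a dark-teal block at (8,340) and a brown one at (284,297). I'll check these in enlarged crops.

```bash
python3 - <<'E'
import cv2,numpy as np
a=cv2.imread('pics/side0.png')[208:268,245:355]; b=cv2.imread('pics/scene0.png')[185:250,195:305]
a=cv2.resize(a,None,fx=7,fy=7,interpolation=3); b=cv2.resize(b,None,fx=7,fy=7,interpolation=3)
cv2.imwrite('pics/ca.png',a);cv2.imwrite('pics/cb.png',b)
E
```

```text
(no output)
```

View pics/ca.png

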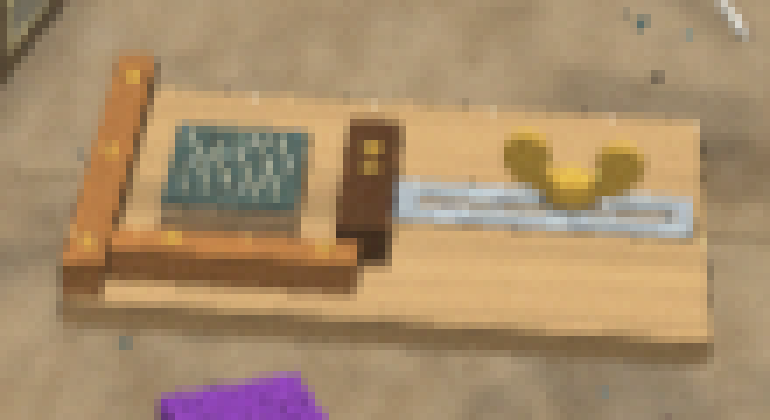

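View pics/cb.png

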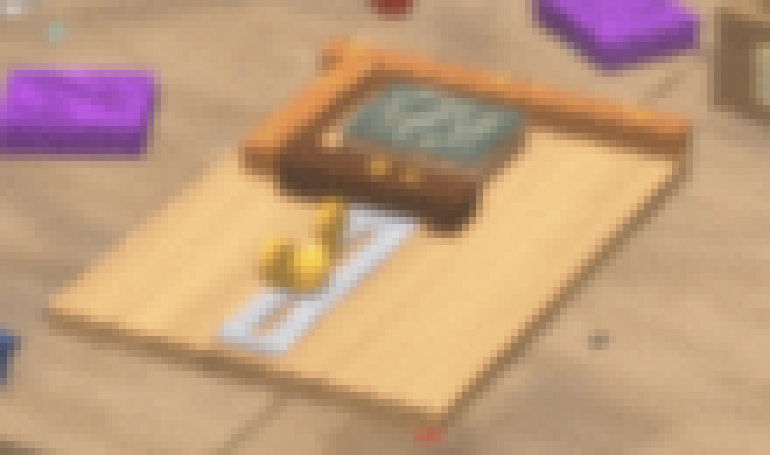

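The side crop clearly shows the teal block (240,165), the jaw (370,180), the strap and the brass nut (575,180), all on the board. That settles the choice over the purple ones. Next I'll fit the poses.

```bash
cat > fit.py <<'E'
from h import *
from scipy.optimize import least_squares
S=np.load('pics/side0.png.npy',allow_pickle=True).item();C=np.load('pics/scene0.png.npy',allow_pickle=True).item()
px=lambda c,o:(np.array(c)+.5)/7-.5+o
oS=np.array([245,208]);oC=np.array([195,185])
F=[(S,oS,(706,345),(-140,100,18)),(S,oS,(700,122),(-140,-100,18)),(S,oS,(157,57),(117,-100,36)),(S,oS,(357,268-23),(10,67,36)),
(C,oC,(48,312),(-140,100,18)),(C,oC,(440,415),(-140,-100,18)),(C,oC,(692,128),(135,-100,36)),(C,oC,(303,252),(-80,0,37.5)),(S,oS,(575,175),(-80,0,37.5))]
def w(p,q): 
    c,s=np.cos(p[2]),np.sin(p[2]);x,y,z=np.array(q)/1e3; return np.array([p[0]+c*x-s*y,p[1]+s*x+c*y,z])
def r(p): return np.concatenate([proj(g,w(p,q))-px(c,o) for g,o,c,q in F])
if __name__=='__main__':
    p0=list(onz(S,*px((575,175),oS),.0375)[:2])
    s=min((least_squares(r,[p0[0],p0[1],a],loss='soft_l1') for a in np.arange(-3,3.2,.5)),key=lambda s:s.cost)
    print(s.x); print(r(s.x).reshape(-1,2).round(2)); np.save('board.npy',s.x); p=s.x
    def inv(P): c,s_=np.cos(p[2]),np.sin(p[2]);d=P[:2]-p[:2];return np.array([c*d[0]+s_*d[1],-s_*d[0]+c*d[1]])*1e3
    for n,c in [('bl',(178,124)),('br',(313,130)),('fr',(300,212)),('fl',(165,205))]: print(n,inv(onz(S,*px(c,oS),.039)))
    for n,c in [('a',(378,82)),('b',(525,112)),('c',(490,162)),('d',(340,140))]: print(n,inv(onz(C,*px(c,oC),.039)))
    for n,c in [('jaw bl',(348,120)),('jaw br',(400,122)),('fr',(388,235))]: print(n,inv(onz(S,*px(c,oS),.040)))
    for n,c in [('w1',(525,135)),('w2',(620,148))]: print(n,inv(onz(S,*px(c,oS),.0545)))
    for n,c in [('w1',(275,240)),('w2',(332,205))]: print(n,inv(onz(C,*px(c,oC),.0545)))
E
python3 fit.py
```

```text
[0.52853466 0.0266451  0.05860462]
[[ 0.61  0.33]
 [ 0.21  0.93]
 [ 0.28  0.46]
 [ 0.37  0.35]
 [ 0.19 -1.21]
 [ 0.29 -0.5 ]
 [ 1.02 -1.17]
 [ 0.57  1.04]
 [-0.3   1.3 ]]
bl [ 99.7563133  -30.39029933]
br [ 38.35017935 -32.98016629]
fr [37.61560278 44.61676747]
fl [96.40719484 46.31142871]
a [91.92706773 55.71290079]
b [ 96.84155844 -23.34111165]
c [ 41.51634971 -31.87996781]
d [27.87818799 42.1061839 ]
jaw bl [ 23.18790184 -43.11506853]
jaw br [ -0.49873304 -44.41656347]
fr [-1.68100333 61.63720251]
w1 [-57.53921822 -11.45034841]
w2 [-99.64029591  -4.80104813]
w1 [-97.72903566   6.26891719]
w2 [-56.8259477   -0.28560025]
```

```bash
cat > wp.py <<'E'
from fit import *
p=np.load('board.npy')
print('block start',w(p,(67,-62,0)),'jawback',w(p,(-40,10,0)),'stud',w(p,(-80,0,0)))
print('box corner',onz(S,243,218,0),onz(S,262,188,.0),'wrist now')
E
python3 wp.py
```

```text
block start [ 0.59905104 -0.0313242   0.        ] jawback [0.48801762 0.03428509 0.        ] stud [0.448672   0.02195941 0.        ]
box corner [ 0.74333992 -0.10735439  0.        ] [ 0.72908142 -0.37884398  0.        ] wrist now
```

Call:
drive_tool:
  steps:
    - [1,0,0,0,0.12]
    - [1,0,0,0,0.12]
    - [1,10,30,0,0.12]
    - [1,20,36,0,0.12]
    - [1,20,36,0,0.12]
    - [1,20,36,0,0.12]
    - [1,20,36,0,0.12]
    - [1,20,36,0,0.12]
    - [1,20,36,0,0.12]
    - [1,20,36,0,0.12]
    - [1,20,36,0,0]
    - [1,20,36,0,0]
    - [1,20,36,0,0]
    - [1,20,36,0,0]
    - [1,0,0,0,0]
  grip_force: 20

```text
clock: 1.4
position: [0.4923, -0.1339, 0.2272]
ee_rot: [-2.146, -2.294, -0.008]
force: [0.6, 0.7, 0.2]
width: 0.011
gripper_force: 0.0
```

```bash
cat >> h.py <<'E'
def rayw(g,u,v):
    f=210/np.tan(np.radians(g['vfov'])/2); x,y=u-g['cx'],v-g['cy'];r=np.hypot(x,y)+1e-9;t=r/f
    return rot(g['attitude'])@np.array([np.sin(t)*x/r,np.sin(t)*y/r,np.cos(t)])
def onzw(g,u,v,z):
    d=rayw(g,u,v);o=np.array(g['xyz']); return o+d*(z-o[2])/d[2]
E
python3 - <<'E'
from h import *
g=save('wrist','w1.png');print(g['xyz'],g['attitude'],observe()['joints'].round(2))
E
```

```text
[ 0.4868987  -0.05576921  0.3858382 ] [2.84787412 0.09496783 0.01938008] [ 0.52  0.29 -0.44  1.82  0.14  1.06  0.1 ]
```

View pics/w1.png

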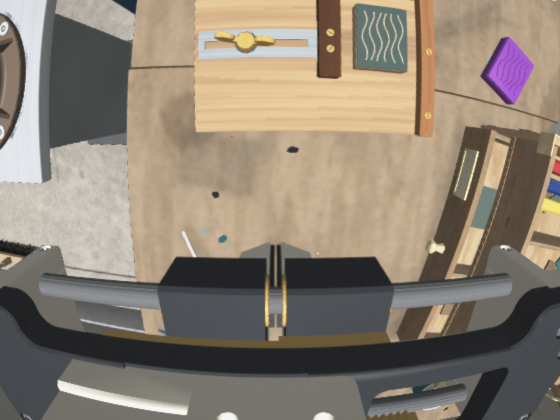

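The wrist view shows the board corner at (196,131), fence end (416..433,135), jaw end (318..341,76), nut centre (246,41) with wing tips at (216,37) and (274,41), and the block corners at (352,64), (406,72), (357,4) and (406,10).

```bash
cat > m1.py <<'E'
from h import *
p=np.load('board.npy');g=np.load('pics/w1.png.npy',allow_pickle=True).item()
def inv(P): c,s_=np.cos(p[2]),np.sin(p[2]);d=P[:2]-p[:2];return (np.array([c*d[0]+s_*d[1],-s_*d[0]+c*d[1]])*1e3).round(1)
for n,u,v,z in [('corner',196,131,18),('fence i',416,135,36),('fence o',433,135,36),('jawb',318,75,40),('jawf',340,77,40),('stud',246,41,37.5),('wL',216,37,46),('wR',274,41,46),('b1',352,64,39),('b2',406,72,39),('b3',406,10,39),('b4',357,4,39),('box',470,128,60)]:
    P=onzw(g,u,v,z/1e3); print(n,P[:2].round(4),inv(P))
E
python3 m1.py
```

```text
corner [ 0.3993 -0.0829] [-135.4 -101.8]
fence i [ 0.65   -0.0659] [115.8 -99.5]
fence o [ 0.6724 -0.0629] [138.4 -97.8]
jawb [ 0.5303 -0.0137] [ -0.6 -40.4]
jawf [ 0.5539 -0.0133] [ 23.  -41.3]
stud [0.4525 0.0184] [-76.4  -3.7]
wL [0.4217 0.0204] [-107.1    0. ]
wR [0.482  0.0181] [-46.9  -5.8]
b1 [0.5662 0.0028] [ 36.2 -26. ]
b2 [0.6289 0.0036] [ 98.9 -28.9]
b3 [0.6255 0.0775] [99.8 45.1]
b4 [0.5681 0.0731] [42.2 44. ]
box [ 0.708  -0.0474] [174.8 -84.5]
```

Call:
drive_tool:
  steps:
    - [1,9,5,0,0.12]
    - [1,9,8,0,0.12]
    - [1,9,8,0,0.12]
    - [1,9,8,0,0.12]
    - [1,9,8,0,0.12]
    - [1,9,8,0,0.12]
    - [1,9,8,0,0.12]
    - [1,9,8,0,0.12]
    - [1,9,8,0,0.12]
    - [1,9,8,0,0.12]
    - [1,9,8,0,0.12]
    - [1,8,8,0,0.12]
    - [1,0,5,0,0.12]
    - [1,0,0,-30,0]
    - [1,0,0,-40,0]
    - [1,0,0,-40,0]
    - [1,0,0,-40,0]
    - [1,0,0,-30,0]
    - [1,0,0,-20,0]
    - [1,0,0,0,0]

```text
clock: 3.12
position: [0.5922, -0.0467, 0.022]
ee_rot: [0.069, -3.133, 0.001]
force: [-0.1, -0.4, 0.4]
width: 0.003
gripper_force: 0.0
```

Call:
drive_tool:
  steps:
    - [1,7,5,4,0.015]
    - [1,0,8,0,0]
    - [1,0,8,0,0]
    - [1,0,4,0,0]
    - [1,0,4,0,0]
    - [1,0,4,0,0]
    - [1,0,4,0,0]
    - [1,0,4,0,0]
    - [1,-0.5,4,0,0]
    - [1,0,0,0,0]

```text
clock: 3.95
position: [0.6024, 0.0007, 0.031]
ee_rot: [-0.095, 3.14, 0.0]
force: [0.1, -1.6, 2.4]
width: 0.007
gripper_force: 1.0
```

Call:
drive_tool:
  steps:
    - [1,-3,3,-3,0]
    - [1,0,3,0,0]
    - [1,0,0,0,0]
    - [1,0,0,0,0]

```text
clock: 4.28
position: [0.6023, 0.0014, 0.0304]
ee_rot: [-0.088, 3.135, -0.009]
force: [1.4, -14.2, 24.5]
width: 0.004
gripper_force: 13.8
```

```bash
python3 - <<'E'
from h import *
a=save('side','s2.png')['image'][208:268,245:355];b=save('wrist','w2.png')['image']
a=cv2.resize(a,None,fx=5,fy=5,interpolation=3)
o=np.zeros((600,560,3),np.uint8);o[:300,:550]=a;o[300:]=b[:300]
cv2.imwrite('pics/c2.png',o[:,:,::-1]);print(observe()['position'],observe()['force'])
E
```

```text
[0.60228981 0.00134829 0.03032661] [  0.28666987 -14.95386188  24.08548242]
```

View pics/c2.png

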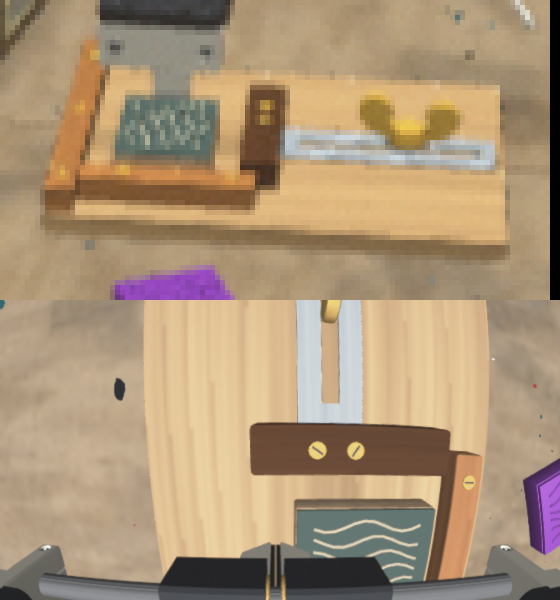

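Call:
drive_tool:
  steps:
    - [1,0,-4,3,0]
    - [1,0,-4,0,0]
    - [1,0,0,0,0]
    - [1,0,0,0,0]

```text
clock: 4.72
position: [0.5986, -0.0018, 0.0301]
ee_rot: [0.094, -3.139, -0.001]
force: [-0.4, -0.5, 0.7]
width: 0.008
gripper_force: 0.0
```

Call:
drive_tool:
  steps:
    - [1,0,-3,20,0]
    - [1,0,0,40,0]
    - [1,-20,5,40,0]
    - [1,-35,10,20,0]
    - [1,-35,10,0,0]
    - [1,-20,5,0,0]
    - [1,0,0,0,0]

```text
clock: 5.3
position: [0.486, 0.0264, 0.1477]
ee_rot: [0.101, -3.137, 0.002]
force: [-0.3, 0.4, 0.3]
width: 0.006
gripper_force: 0.0
```

```bash
python3 - <<'E'
from h import *
b=save('wrist','w3.png')['image'];print(observe()['position'],observe()['ee_rot'])
E
```

```text
[0.48851608 0.02550084 0.14775435] [ 9.86807580e-02 -3.13898632e+00  1.31312458e-03]
```

View pics/w3.png

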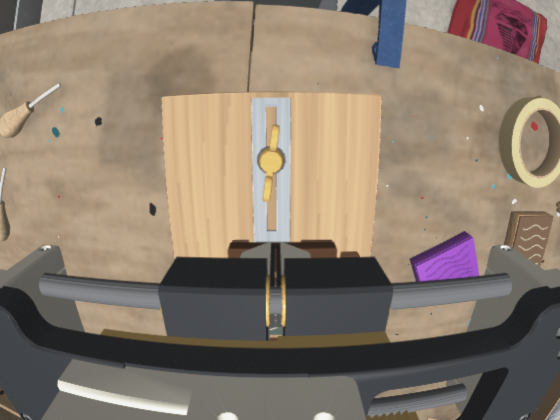

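```bash
python3 - <<'E'
from h import *
p=np.load('board.npy');g=np.load('pics/w3.png.npy',allow_pickle=True).item()
def inv(P): c,s_=np.cos(p[2]),np.sin(p[2]);d=P[:2]-p[:2];return (np.array([c*d[0]+s_*d[1],-s_*d[0]+c*d[1]])*1e3).round(1)
for n,u,v,z in [('c+',381,96,18),('c-',162,97,18),('stud',271,161,37.5),('w1',275,125,46),('w2',266,200,46)]:
    P=onzw(g,u,v,z/1e3); print(n,P[:2].round(4),inv(P))
E
```

```text
c+ [0.3855 0.1151] [-137.6   96.7]
c- [ 0.3987 -0.0823] [-136.  -101.2]
stud [0.4502 0.0203] [-78.5  -1.7]
w1 [0.4196 0.0217] [-109.     1.5]
w2 [0.4819 0.0183] [-47.1  -5.6]
```

Call:
drive_tool:
  steps:
    - [1,10,9,-20,0]
    - [1,0,0,-40,0]
    - [1,0,0,-40,0]
    - [1,0,0,-18,0]
    - [1,0,0,0,0]
    - [1,0,0,0,0]

```text
clock: 5.85
position: [0.5006, 0.0341, 0.0289]
ee_rot: [0.095, -3.138, -0.001]
force: [0.6, 0.9, 0.5]
width: 0.006
gripper_force: 0.0
```

Call:
drive_tool:
  steps:
    - [1,5,0.3,0,0]
    - [1,5,0.3,0,0]
    - [1,4,0.3,0,0]
    - [1,3,0.2,0,0]
    - [1,3,0.2,0,0]
    - [1,3,0.2,0,0]
    - [1,3,0.2,0,0]
    - [1,3,0.2,0,0]
    - [1,3,0.2,0,0]
    - [1,3,0.2,0,0]
    - [1,3,0.2,0,0]
    - [1,3,0.2,0,0]
    - [1,3,0.2,0,0]
    - [1,0,0,0,0]
    - [1,0,0,0,0]

```text
clock: 7.1
position: [0.5452, 0.0367, 0.0298]
ee_rot: [-0.094, 3.139, 0.001]
force: [0.1, -0.3, -0.2]
width: 0.006
gripper_force: 0.0
```

Call:
drive_tool:
  steps:
    - [1,2,0.1,0,0]
    - [1,2,0.1,0,0]
    - [1,2,0.1,0,0]
    - [1,1,0,0,0]
    - [1,0,0,0,0]
    - [1,0,0,0,0]

```text
clock: 7.6
position: [0.5517, 0.0371, 0.0297]
ee_rot: [-0.095, 3.14, 0.001]
force: [-1.6, 1.1, -0.3]
width: 0.007
gripper_force: 0.8
```

Call:
drive_tool:
  steps:
    - [1,2,0.1,0,0]
    - [1,2,0.1,0,0]
    - [1,1,0.1,0,0]
    - [1,0,0,0,0]
    - [1,0,0,0,0]

```text
clock: 8.02
position: [0.5519, 0.037, 0.0293]
ee_rot: [0.096, -3.132, 0.003]
force: [-17.7, 0.1, 15.5]
width: 0.0
gripper_force: 9.2
```

Call:
drive_tool:
  steps:
    - [1,-6,-0.4,0,0]
    - [1,-6,0,15,0]
    - [1,-6,0,40,-0.1]
    - [1,-6,0,40,-0.12]
    - [1,-6,0,15,-0.12]
    - [1,-6,0,0,-0.12]
    - [1,-6,0,0,-0.12]
    - [1,-6,0,0,-0.12]
    - [1,-6,0,0,-0.12]
    - [1,-6,0,0,-0.12]
    - [1,-6,-1,0,-0.12]
    - [1,-6,-1,0,-0.12]
    - [1,-6,0,0,-0.12]
    - [1,-4,0,0,-0.12]
    - [1,0,0,0,-0.12]
    - [1,0,0,0,-0.12]
    - [1,0,0,0,-0.04]
    - [1,0,0,0,0]

```text
clock: 9.52
position: [0.4753, 0.0347, 0.1401]
ee_rot: [2.298, 2.14, 0.002]
force: [-0.3, -0.4, 0.3]
width: 0.001
gripper_force: 0.0
```

```bash
python3 - <<'E'
from h import *
np.save('board.npy',[.5305,.0248,.061])
b=save('wrist','w4.png')['image'];s=observe();print(s['position'],s['ee_rot'],s['joints'].round(2))
E
```

```text
[0.47523878 0.03473667 0.14007911] [2.29471963e+00 2.14404236e+00 1.35844476e-03] [ 0.12  0.33 -0.39  2.01  0.17  0.83 -0.42]
```

View pics/w4.png

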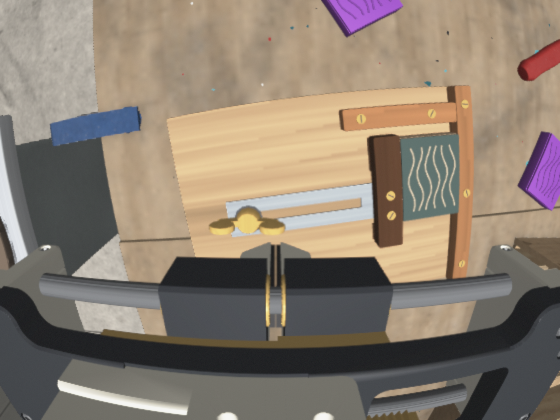

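```bash
python3 - <<'E'
from h import *
p=np.load('board.npy');g=np.load('pics/w4.png.npy',allow_pickle=True).item();print(g['xyz'])
def inv(P): c,s_=np.cos(p[2]),np.sin(p[2]);d=P[:2]-p[:2];return (np.array([c*d[0]+s_*d[1],-s_*d[0]+c*d[1]])*1e3).round(1)
for n,u,v,z in [('blk tl',403,135,39),('blk tr',458,133,39),('br',459,216,39),('bl',402,220,39),('fence i l',345,130,36),('fence i r',455,122,36),('fence o l',344,110,36),('fence far in',459,278,36),('jaw tr',399,136,40),('stud',247,219,37.5),('wL',210,228,46),('wR',285,228,46)]:
    P=onzw(g,u,v,z/1e3); print(n,P[:2].round(4),inv(P))
i=cv2.resize(g['image'][75:235,330:490],None,fx=3.7,fy=3.7,interpolation=2);cv2.imwrite('pics/c4.png',i[:,:,::-1])
E
```

```text
[0.48101544 0.11349346 0.29843368]
blk tl [0.587  0.0887] [60.3 60.3]
blk tr [0.6423 0.0902] [115.6  58.5]
br [0.6492 0.012 ] [117.7 -20. ]
bl [0.5881 0.0132] [ 56.8 -15.1]
fence i l [0.5372 0.0939] [10.9 68.5]
fence i r [0.6408 0.0999] [114.6  68.2]
fence o l [0.5371 0.1103] [11.8 84.9]
fence far in [ 0.6627 -0.059 ] [126.8 -91.7]
jaw tr [0.5829 0.088 ] [56.2 59.9]
stud [0.4512 0.024 ] [-79.2   4. ]
wL [0.4201 0.021 ] [-110.4    3. ]
wR [0.483  0.0168] [-47.9  -5.1]
```

View pics/c4.png

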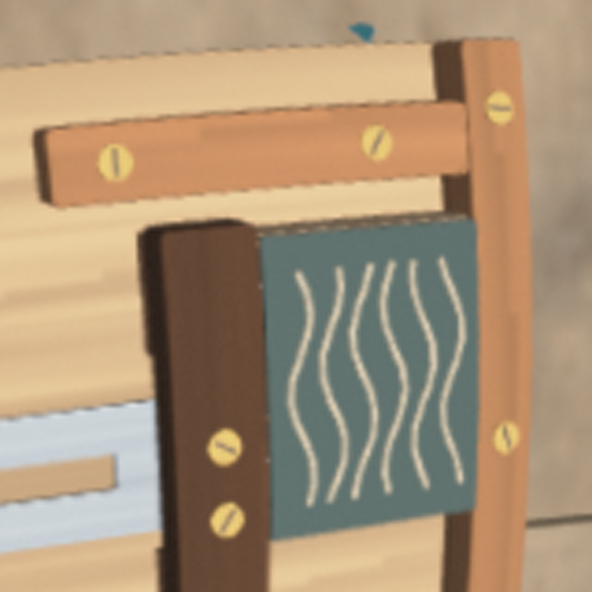

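The block is square and tight against the far fence, but it is still about 9 mm from the side fence. The bevelled fingertip was pressing down on it. I'll push again lower down, so the upright part of the finger bears on it.

Call:
drive_tool:
  steps:
    - [1,5,0,10,0.12]
    - [1,10,-4,0,0.12]
    - [1,10,-4,0,0.12]
    - [1,10,-4,0,0.12]
    - [1,10,-4,0,0.12]
    - [1,10,-4,0,0.12]
    - [1,10,-4,0,0.12]
    - [1,10,-4,0,0.12]
    - [1,10,-4,0,0.12]
    - [1,10,-4,0,0.12]
    - [1,10,-4,0,0.12]
    - [1,10,-4,0,0.12]
    - [1,10,-4,0,0.12]
    - [1,10,-4,0,0.12]
    - [1,10,-5,0,0.02]
    - [1,0,0,0,0]
    - [1,0,0,0,0]

```text
clock: 10.98
position: [0.6198, -0.0226, 0.1495]
ee_rot: [0.093, -3.14, -0.001]
force: [-0.5, 0.7, 0.1]
width: 0.005
gripper_force: 0.0
```

Call:
drive_tool:
  steps:
    - [1,0,0,-30,0]
    - [1,0,0,-40,0]
    - [1,0,0,-40,0]
    - [1,0,0,-15,0]
    - [1,0,0,-4,0]
    - [1,0,0,0,0]
    - [1,0,0,0,0]

```text
clock: 11.57
position: [0.6192, -0.0216, 0.0211]
ee_rot: [0.095, -3.14, -0.0]
force: [-0.7, 0.3, 1.2]
width: 0.008
gripper_force: 0.0
```

Call:
drive_tool:
  steps:
    - [1,0,3,0,0]
    - [1,0,3,0,0]
    - [1,0,3,0,0]
    - [1,0,3,0,0]
    - [1,0,2,0,0]
    - [1,0,0,0,0]
    - [1,0,0,0,0]

```text
clock: 12.15
position: [0.6197, -0.008, 0.0208]
ee_rot: [-0.095, 3.14, 0.0]
force: [-0.8, -0.6, 0.9]
width: 0.009
gripper_force: 0.0
```

Board y is now about -38.

Call:
drive_tool:
  steps:
    - [1,0,2,0,0]
    - [1,0,2,0,0]
    - [1,0,2,0,0]
    - [1,0,2,0,0]
    - [1,0,0,0,0]
    - [1,0,0,0,0]

```text
clock: 12.65
position: [0.6195, -0.0003, 0.0207]
ee_rot: [0.094, -3.14, 0.0]
force: [-0.9, -0.7, 1.3]
width: 0.008
gripper_force: 0.7
```

Call:
drive_tool:
  steps:
    - [1,0,2,0,0]
    - [1,0,2,0,0]
    - [1,0,2,0,0]
    - [1,0,2,0,0]
    - [1,0,0,0,0]
    - [1,0,0,0,0]

```text
clock: 13.15
position: [0.6191, 0.0063, 0.0206]
ee_rot: [0.093, -3.139, 0.003]
force: [-3.5, -5.9, 3.6]
width: 0.004
gripper_force: 2.9
```

Call:
drive_tool:
  steps:
    - [1,0,2,0,0]
    - [1,0,2,0,0]
    - [1,0,0,0,0]
    - [1,0,0,0,0]

```text
clock: 13.48
position: [0.619, 0.0064, 0.0207]
ee_rot: [0.089, -3.138, 0.011]
force: [-4.7, -15.5, 7.0]
width: 0.002
gripper_force: 7.7
```

Call:
drive_tool:
  steps:
    - [1,0,-4,0,0]
    - [1,0,-6,10,0]
    - [1,0,0,40,0]
    - [1,0,0,40,0]
    - [1,0,0,30,-0.12]
    - [1,-10,3,0,-0.12]
    - [1,-10,3,0,-0.12]
    - [1,-10,3,0,-0.12]
    - [1,-10,3,0,-0.12]
    - [1,-10,3,0,-0.12]
    - [1,-10,3,0,-0.12]
    - [1,-10,3,0,-0.12]
    - [1,-10,3,0,-0.12]
    - [1,-10,3,0,-0.12]
    - [1,-10,3,0,-0.12]
    - [1,-10,3,0,-0.12]
    - [1,-10,3,0,-0.12]
    - [1,-10,3,0,-0.12]
    - [1,-10,3,0,-0.1]
    - [1,0,0,0,0]

```text
clock: 15.15
position: [0.4782, 0.0455, 0.1415]
ee_rot: [-2.382, -2.047, -0.001]
force: [-1.1, 0.1, -0.5]
width: 0.003
gripper_force: 0.0
```

```bash
cat > teal.py <<'E'
from h import *
p=np.load('board.npy')
def inv(P): c,s_=np.cos(p[2]),np.sin(p[2]);d=P[:2]-p[:2];return (np.array([c*d[0]+s_*d[1],-s_*d[0]+c*d[1]])*1e3)
def meas(g):
    i=g['image'];h=cv2.cvtColor(i,cv2.COLOR_RGB2HSV)
    m=cv2.morphologyEx(cv2.inRange(h,(75,30,50),(105,160,160)),cv2.MORPH_CLOSE,np.ones((7,7)))
    m[:60]=0;m[235:]=0
    n,l,s,c=cv2.connectedComponentsWithStats(m);k=1+s[1:,4].argmax();print('bbox',s[k])
    ct=max(cv2.findContours((l==k).astype(np.uint8),0,2)[0],key=len)[:,0]
    B=np.array([inv(onzw(g,u,v,.039)) for u,v in ct]);r=cv2.minAreaRect(B.astype(np.float32));print('block',r)
    o=cv2.inRange(h,(5,90,130),(14,200,255)); # orange fence, column scan
    for u in (370,400,430):
        r=np.where(o[80:160,u])[0]
        if len(r): print('fence rows',u,r.min()+80,r.max()+80,inv(onzw(g,u,r.max()+80.5,.036)))
if __name__=='__main__':
    meas(np.load('pics/w4.png.npy',allow_pickle=True).item())
    print(observe()['position'],observe()['ee_rot']); meas(save('wrist','w5.png'))
E
python3 teal.py
```

```text
bbox [ 401  135   58   85 4377]
block ((86.3154296875, 21.025161743164062), (57.23228073120117, 72.3348159790039), 0.10197152942419052)
fence rows 370 107 128 [32.28161925 67.80314287]
fence rows 400 105 125 [59.35198312 68.21867707]
fence rows 430 103 123 [88.36526553 68.13648396]
[0.47824135 0.04551591 0.14148599] [-2.38223369e+00 -2.04706475e+00 -1.26322114e-03]
bbox [ 392  121   64   90 4564]
block ((86.30067443847656, 30.920141220092773), (57.326454162597656, 72.82884216308594), 0.32360199093818665)
fence rows 370 111 132 [39.58172641 68.04030522]
fence rows 400 106 127 [67.01083089 67.90362105]
fence rows 430 102 122 [96.44333575 68.05333394]
```

Call:
drive_tool:
  steps:
    - [1,-5,-10,0,0.1]
    - [1,0,0,-30,0]
    - [1,0,0,-40,0]
    - [1,0,0,-25,0]
    - [1,0,0,-4.5,0]
    - [1,0,0,0,0]
    - [1,0,0,0,0]

```text
clock: 15.78
position: [0.4757, 0.0342, 0.0422]
ee_rot: [2.273, 2.168, 0.002]
force: [1.3, -0.0, 0.9]
width: 0.004
gripper_force: 0.0
```

```bash
cat > rows.py <<'E'
from h import *
import sys
ST=np.array([.4513,.0195])
def pose(phi,d,r=.021): a=.061-phi; return ST+r*np.array([np.cos(a),np.sin(a)])+d*np.array([-np.sin(a),np.cos(a)])
def yaw(): e=observe()['ee_rot']; return 2*np.arctan2(e[1],e[0])
def where(k):  # phi and d implied by tool pose; k: wing side 0/1 (pi)
    t=observe()['position'][:2]-ST; th=np.arctan2(t[1],t[0]); y=yaw()
    print('tool',(t*1e3).round(1),'r',np.hypot(*t)*1e3,'z',observe()['position'][2].round(4),'yawphi',(.061-(y-np.pi/2))%np.pi,'F',observe()['force'].round(1),'j7',observe()['joints'][6].round(2))
    print('angular phi of contact(d=.0125)',(.061-th+np.arctan2(.0125,.021))%(2*np.pi))
def rows(phis,ds):
    P=[pose(p,d) for p,d in zip(phis,ds)]
    return [[1]+[float(x) for x in ((P[i+1]-P[i])*1e3).round(1)]+[0,float(round(-(phis[i+1]-phis[i]),3))] for i in range(len(P)-1)]
if __name__=='__main__':
    a=[float(x) for x in sys.argv[1:]]  # phi0 d0(mm) phi1 dphi d1
    where(0)
    n=int(round((a[2]-a[0])/a[3])); ph=list(np.linspace(a[0],a[2],n+1)); ph=[a[0]]+ph
    ds=[a[1]/1e3]+[a[4]/1e3]*(n+1)
    print(rows(ph,ds))
E
python3 rows.py .115 17 2.0 .11 11.5
```

```text
tool [24.4 14.7] r 28.519374582985076 z 0.0422 yawphi 0.10821475706592626 F [ 1.3 -0.   0.9] j7 -0.48
angular phi of contact(d=.0125) 0.056209035099034244
[[1, -0.3, -5.5, 0, -0.0], [1, 1.0, -2.5, 0, -0.111], [1, 0.7, -2.5, 0, -0.111], [1, 0.4, -2.6, 0, -0.111], [1, 0.2, -2.6, 0, -0.111], [1, -0.1, -2.6, 0, -0.111], [1, -0.4, -2.6, 0, -0.111], [1, -0.7, -2.6, 0, -0.111], [1, -1.0, -2.5, 0, -0.111], [1, -1.3, -2.3, 0, -0.111], [1, -1.5, -2.2, 0, -0.111], [1, -1.7, -2.0, 0, -0.111], [1, -2.0, -1.8, 0, -0.111], [1, -2.1, -1.6, 0, -0.111], [1, -2.3, -1.3, 0, -0.111], [1, -2.4, -1.1, 0, -0.111], [1, -2.5, -0.8, 0, -0.111], [1, -2.6, -0.5, 0, -0.111]]
```

Call:
drive_tool:
  steps:
    - [1,-2.8,-4.3,0,0]
    - [1,1,-2.5,0,-0.111]
    - [1,0.7,-2.5,0,-0.111]
    - [1,0.4,-2.6,0,-0.111]
    - [1,0.2,-2.6,0,-0.111]
    - [1,-0.1,-2.6,0,-0.111]
    - [1,-0.4,-2.6,0,-0.111]
    - [1,0,0,0,0]
    - [1,0,0,0,0]

```text
clock: 16.53
position: [0.4754, 0.0144, 0.0429]
ee_rot: [2.855, 1.309, 0.006]
force: [2.2, 0.8, 2.0]
width: 0.005
gripper_force: 1.5
```

```bash
python3 rows.py .781 11.5 2.45 .11 11.5
```

```text
tool [24.1 -5.1] r 24.674215735121205 z 0.0429 yawphi 0.7721970587046425 F [2.2 0.8 2. ] j7 -0.96
angular phi of contact(d=.0125) 0.8062696825917702
[[1, 0.0, 0.0, 0, -0.0], [1, -0.7, -2.6, 0, -0.111], [1, -1.0, -2.5, 0, -0.111], [1, -1.3, -2.3, 0, -0.111], [1, -1.5, -2.2, 0, -0.111], [1, -1.8, -2.0, 0, -0.111], [1, -2.0, -1.8, 0, -0.111], [1, -2.2, -1.6, 0, -0.111], [1, -2.3, -1.3, 0, -0.111], [1, -2.4, -1.1, 0, -0.111], [1, -2.5, -0.8, 0, -0.111], [1, -2.6, -0.5, 0, -0.111], [1, -2.7, -0.2, 0, -0.111], [1, -2.7, 0.1, 0, -0.111], [1, -2.6, 0.4, 0, -0.111], [1, -2.6, 0.7, 0, -0.111]]
```

Call:
drive_tool:
  steps:
    - [1,-0.7,-2.6,0,-0.111]
    - [1,-1,-2.5,0,-0.111]
    - [1,-1.3,-2.3,0,-0.111]
    - [1,-1.5,-2.2,0,-0.111]
    - [1,-1.8,-2,0,-0.111]
    - [1,-2,-1.8,0,-0.111]
    - [1,-2.2,-1.6,0,-0.111]
    - [1,-2.3,-1.3,0,-0.111]
    - [1,-2.4,-1.1,0,-0.111]
    - [1,-2.5,-0.8,0,-0.111]
    - [1,-2.6,-0.5,0,-0.111]
    - [1,-2.7,-0.2,0,-0.111]
    - [1,-2.7,0.1,0,-0.111]
    - [1,0,0,0,0]
    - [1,0,0,0,0]

```text
clock: 17.78
position: [0.4483, -0.005, 0.0417]
ee_rot: [3.01, -0.9, 0.001]
force: [0.6, -3.2, 1.8]
width: 0.007
gripper_force: 1.3
```

```bash
python3 - <<'E'
from rows import *
where(0); g=save('wrist','w6.png')
i=g['image'];h=cv2.cvtColor(i,cv2.COLOR_RGB2HSV);m=cv2.inRange(h,(20,130,90),(32,255,255))
n,l,s,c=cv2.connectedComponentsWithStats(m)
for k in range(1,n):
    if s[k,4]>60: print(s[k],c[k].round())
print(pose(2.224,.0115)*1e3)
E
```

```text
tool [ -3.  -24.5] r 24.71875210964788 z 0.0417 yawphi 2.2131786338576593 F [ 0.6 -3.2  1.8] j7 -2.03
angular phi of contact(d=.0125) 2.292331359643503
[449.11968855  -4.34315923]
```

```bash
python3 - <<'E'
from rows import *
print(pose(-.86,.017)*1e3)
E
```

```text
[450.46998958  46.50576018]
```

Call:
drive_tool:
  steps:
    - [1,4,-3,0,0]
    - [1,0,0,25,0.12]
    - [1,0,0,40,0.12]
    - [1,0,0,35,0.12]
    - [1,0,0,0,0.12]
    - [1,0,0,0,0.12]
    - [1,0,0,0,0.12]
    - [1,0,0,0,0.12]
    - [1,0,0,0,0.12]
    - [1,0,3,0,0.12]
    - [1,0,3,0,0.12]
    - [1,0,3,0,0.12]
    - [1,0,3,0,0.12]
    - [1,0,3,0,0.12]
    - [1,0,3,0,0.12]
    - [1,0,3,0,0.12]
    - [1,0,3,0,0.12]
    - [1,0,3,0,0.12]
    - [1,0,3,0,0.12]
    - [1,0,3,0,0.12]

```text
clock: 19.5
position: [0.4518, 0.0254, 0.1413]
ee_rot: [-2.071, -2.362, 0.001]
force: [-0.3, 0.4, 0.3]
width: 0.003
gripper_force: 0.0
```

```bash
python3 - <<'E'
from rows import *
from teal import inv
g=save('wrist','w7.png')
i=g['image'][150:262,190:350]
cv2.imwrite('pics/c7.png',cv2.resize(i,None,fx=4,fy=4,interpolation=2)[:,:,::-1])
E
```

```text
(no output)
```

View pics/c7.png

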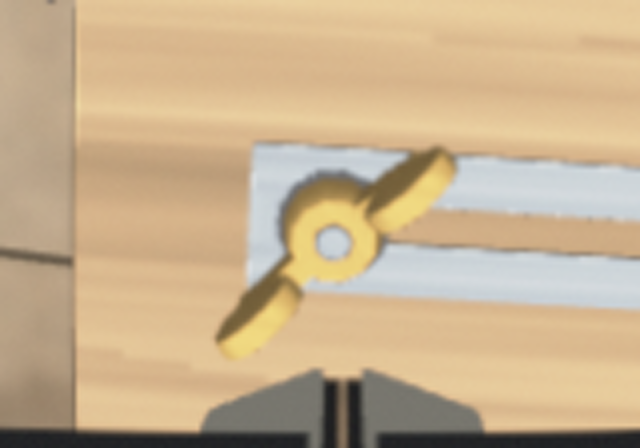

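```bash
python3 - <<'E'
from rows import *
g=np.load('pics/w7.png.npy',allow_pickle=True).item()
a=onzw(g,302.5,190,.0475);b=onzw(g,246,236,.0475);print(a,b,'stud',onzw(g,273.3,210.5,.0375),'phi',.061-np.arctan2(*(a-b)[1::-1])+np.pi, (a+b)/2)
E
python3 rows.py -.87 11.5 1.4 .11 11.5; python3 -c "
from rows import *;print(pose(-.87,.017)*1e3, .5*3.1416-.06)"
```

```text
[0.47196992 0.04344729 0.0475    ] [ 0.43123084 -0.00203286  0.0475    ] stud [0.45138355 0.02009157 0.0375    ] phi 2.362261209899332 [0.45160038 0.02070722 0.0475    ]
tool [0.5 6.5] r 6.496572471550357 z 0.1413 yawphi 3.0622012950567834 F [-0.1  1.3 -0.8] j7 -0.1
angular phi of contact(d=.0125) 5.389753720383432
[[1, 0.0, 0.0, 0, -0.0], [1, 2.5, -0.5, 0, -0.108], [1, 2.5, -0.8, 0, -0.108], [1, 2.4, -1.0, 0, -0.108], [1, 2.2, -1.3, 0, -0.108], [1, 2.1, -1.5, 0, -0.108], [1, 1.9, -1.7, 0, -0.108], [1, 1.7, -1.9, 0, -0.108], [1, 1.5, -2.1, 0, -0.108], [1, 1.3, -2.3, 0, -0.108], [1, 1.0, -2.4, 0, -0.108], [1, 0.8, -2.5, 0, -0.108], [1, 0.5, -2.5, 0, -0.108], [1, 0.2, -2.6, 0, -0.108], [1, -0.1, -2.6, 0, -0.108], [1, -0.3, -2.6, 0, -0.108], [1, -0.6, -2.5, 0, -0.108], [1, -0.9, -2.4, 0, -0.108], [1, -1.1, -2.3, 0, -0.108], [1, -1.4, -2.2, 0, -0.108], [1, -1.6, -2.0, 0, -0.108], [1, -1.8, -1.8, 0, -0.108]]
[450.19997798  46.49610993] 1.5108
```

Call:
drive_tool:
  steps:
    - [1,0.5,4,0,0.118]
    - [1,0,4,0,0.118]
    - [1,0,4,0,0.118]
    - [1,0,4,0,0.118]
    - [1,0,4,0,0.118]
    - [1,0,1,0,0.118]
    - [1,0,0,0,0]
    - [1,0,0,-30,0]
    - [1,0,0,-40,0]
    - [1,0,0,-25,0]
    - [1,0,0,-4.5,0]
    - [1,0,0,0,0]
    - [1,0,0,0,0]

```text
clock: 20.63
position: [0.453, 0.0464, 0.0426]
ee_rot: [1.14, 2.927, 0.0]
force: [-0.3, 0.2, 0.6]
width: 0.002
gripper_force: 0.0
```

```bash
python3 rows.py -.78 17 1.4 .11 11;python3 -c "
from rows import *;print(observe()['position'], pose(-.78,.017))"
```

```text
tool [ 1.7 26.9] r 26.90354711925284 z 0.0426 yawphi 2.3745269999621534 F [-0.3  0.2  0.6] j7 0.39
angular phi of contact(d=.0125) 5.372289656540262
[[1, 4.5, -4.0, 0, -0.0], [1, 2.5, -0.8, 0, -0.109], [1, 2.4, -1.0, 0, -0.109], [1, 2.2, -1.3, 0, -0.109], [1, 2.1, -1.5, 0, -0.109], [1, 1.9, -1.7, 0, -0.109], [1, 1.7, -1.9, 0, -0.109], [1, 1.5, -2.1, 0, -0.109], [1, 1.3, -2.3, 0, -0.109], [1, 1.0, -2.4, 0, -0.109], [1, 0.7, -2.5, 0, -0.109], [1, 0.5, -2.5, 0, -0.109], [1, 0.2, -2.6, 0, -0.109], [1, -0.1, -2.6, 0, -0.109], [1, -0.4, -2.6, 0, -0.109], [1, -0.7, -2.5, 0, -0.109], [1, -0.9, -2.4, 0, -0.109], [1, -1.2, -2.3, 0, -0.109], [1, -1.4, -2.2, 0, -0.109], [1, -1.6, -2.0, 0, -0.109], [1, -1.9, -1.8, 0, -0.109]]
[0.45296668 0.04635187 0.04259328] [0.4526308  0.04648572]
```

Call:
drive_tool:
  steps:
    - [1,4.5,-4,-1,0]
    - [1,2.5,-0.8,0,-0.109]
    - [1,2.4,-1,0,-0.109]
    - [1,2.2,-1.3,0,-0.109]
    - [1,2.1,-1.5,0,-0.109]
    - [1,1.9,-1.7,0,-0.109]
    - [1,1.7,-1.9,0,-0.109]
    - [1,1.5,-2.1,0,-0.109]
    - [1,1.3,-2.3,0,-0.109]
    - [1,1,-2.4,0,-0.109]
    - [1,0.7,-2.5,0,-0.109]
    - [1,0.5,-2.5,0,-0.109]
    - [1,0.2,-2.6,0,-0.109]
    - [1,-0.1,-2.6,0,-0.109]
    - [1,-0.4,-2.6,0,-0.109]
    - [1,-0.7,-2.5,0,-0.109]
    - [1,-0.9,-2.4,0,-0.109]
    - [1,-1.2,-2.3,0,-0.109]
    - [1,-1.4,-2.2,0,-0.109]
    - [1,0,0,0,0]

```text
clock: 22.3
position: [0.4723, 0.0052, 0.0424]
ee_rot: [-3.068, -0.675, -0.007]
force: [1.4, 0.8, 0.7]
width: 0.009
gripper_force: 1.2
```

```bash
python3 rows.py 1.18 11 2.4 .11 11;python3 -c "
from rows import *;print(observe()['position'], pose(1.18,.011))"
```

```text
tool [ 21.  -14.3] r 25.4651148425372 z 0.0424 yawphi 1.1989279869208316 F [1.4 0.8 0.7] j7 -1.02
angular phi of contact(d=.0125) 1.1961229916299576
[[1, 0.0, 0.0, 0, -0.0], [1, -1.7, -2.0, 0, -0.111], [1, -1.9, -1.8, 0, -0.111], [1, -2.1, -1.6, 0, -0.111], [1, -2.2, -1.4, 0, -0.111], [1, -2.4, -1.1, 0, -0.111], [1, -2.5, -0.8, 0, -0.111], [1, -2.6, -0.6, 0, -0.111], [1, -2.6, -0.3, 0, -0.111], [1, -2.6, 0.0, 0, -0.111], [1, -2.6, 0.3, 0, -0.111], [1, -2.6, 0.6, 0, -0.111]]
[0.47234294 0.00515891 0.04242947] [0.47036454 0.00540946]
```

Call:
drive_tool:
  steps:
    - [1,-2.2,-2,-1,-0.111]
    - [1,-2,-1.8,0,-0.111]
    - [1,-2.1,-1.6,0,-0.111]
    - [1,-2.2,-1.4,0,-0.111]
    - [1,-2.4,-1.1,0,-0.111]
    - [1,-2.5,-0.8,0,-0.111]
    - [1,-2.6,-0.6,0,-0.111]
    - [1,-2.6,-0.3,0,-0.111]
    - [1,-2.6,0,0,-0.111]
    - [1,-2.6,0.3,0,-0.111]
    - [1,0,0,0,0]
    - [1,0,0,0,0]

```text
clock: 23.3
position: [0.4476, -0.0046, 0.0406]
ee_rot: [-2.968, 1.028, -0.003]
force: [1.9, -4.0, 1.5]
width: 0.007
gripper_force: 1.8
```

```bash
python3 rows.py 2.29 11 2.4 .11 11;python3 -c "
from rows import *;print(observe()['position'], pose(2.29,.011))"
```

```text
tool [ -3.7 -24.1] r 24.378066479224213 z 0.0406 yawphi 2.298494634538696 F [ 1.9 -4.   1.5] j7 -1.82
angular phi of contact(d=.0125) 2.3192033575443727
[[1, 0.0, 0.0, 0, -0.0], [1, -2.5, 0.6, 0, -0.11]]
[ 0.44764503 -0.00460252  0.04057679] [ 0.44715638 -0.0038416 ]
```

Call:
drive_tool:
  steps:
    - [1,4,-3,0,0]
    - [1,0,0,25,0.12]
    - [1,0,0,35,0.12]
    - [1,0,0,0,0.12]
    - [1,0,0,0,0.12]
    - [1,0,0,0,0.12]
    - [1,0,0,0,0.12]
    - [1,0,0,0,0.12]
    - [1,0,3,0,0.12]
    - [1,0,3,0,0.12]
    - [1,0,3,0,0.12]
    - [1,0,3,0,0.12]
    - [1,0,3,0,0.12]
    - [1,0,3,0,0.12]
    - [1,0,3,0,0.12]
    - [1,0,3,0,0.12]
    - [1,0,3,0,0.12]
    - [1,0,3,0,0.12]
    - [1,0,3,0,0.12]
    - [1,0,3,0,0.12]

```text
clock: 24.97
position: [0.4507, 0.0291, 0.1002]
ee_rot: [-2.168, -2.274, -0.001]
force: [-0.4, 0.2, -0.5]
width: 0.002
gripper_force: 0.0
```

Call:
drive_tool:
  steps:
    - [1,0,3,0,0.12]
    - [1,0,3,0,0.12]
    - [1,0,3,0,0.12]
    - [1,0,3,0,0.12]
    - [1,0,2,0,0.12]
    - [1,0,1,0,0.12]
    - [1,0,0,0,0.12]
    - [1,0,0,0,0.03]
    - [1,0,0,0,0]
    - [1,0,0,0,0]

```text
clock: 25.8
position: [0.4507, 0.0438, 0.1001]
ee_rot: [1.022, 2.971, 0.001]
force: [0.1, 0.3, -0.4]
width: 0.006
gripper_force: 0.0
```

```bash
python3 rows.py -.85 17 .6 .11 11;python3 -c "
from rows import *;print(observe()['position'], pose(-.85,.017))"
```

```text
tool [-0.6 24.3] r 24.30856784199165 z 0.1001 yawphi 2.294254151127184 F [ 0.1  0.3 -0.4] j7 0.63
angular phi of contact(d=.0125) 5.284233246236674
[[1, 4.7, -3.7, 0, -0.0], [1, 2.6, -0.6, 0, -0.112], [1, 2.5, -0.9, 0, -0.112], [1, 2.4, -1.2, 0, -0.112], [1, 2.2, -1.4, 0, -0.112], [1, 2.1, -1.7, 0, -0.112], [1, 1.9, -1.9, 0, -0.112], [1, 1.6, -2.1, 0, -0.112], [1, 1.4, -2.2, 0, -0.112], [1, 1.1, -2.4, 0, -0.112], [1, 0.9, -2.5, 0, -0.112], [1, 0.6, -2.6, 0, -0.112], [1, 0.3, -2.6, 0, -0.112], [1, -0.0, -2.6, 0, -0.112]]
[0.45066643 0.04380031 0.10005148] [0.45074008 0.04651271]
```

Call:
drive_tool:
  steps:
    - [1,0,2.7,-25,0]
    - [1,0,0,-30,0]
    - [1,0,0,-5,0]
    - [1,0,0,0,0]
    - [1,4.7,-3.7,0,0]
    - [1,2.6,-0.6,0,-0.112]
    - [1,2.5,-0.9,0,-0.112]
    - [1,2.4,-1.2,0,-0.112]
    - [1,2.2,-1.4,0,-0.112]
    - [1,2.1,-1.7,0,-0.112]
    - [1,1.9,-1.9,0,-0.112]
    - [1,1.6,-2.1,0,-0.112]
    - [1,1.4,-2.2,0,-0.112]
    - [1,0,0,0,0]
    - [1,0,0,0,0]

```text
clock: 27.05
position: [0.4718, 0.0322, 0.041]
ee_rot: [-2.207, -2.234, -0.002]
force: [-2.4, 5.0, -2.5]
width: 0.002
gripper_force: 2.4
```

```bash
python3 rows.py .046 11 .6 .11 11;python3 -c "
from rows import *;print(observe()['position'], pose(.046,.011))"
```

```text
tool [20.5 12.7] r 24.1323932640828 z 0.041 yawphi 0.04869734714047702 F [-2.4  5.  -2.5] j7 -0.04
angular phi of contact(d=.0125) 0.04362565922231859
[[1, 0.0, 0.0, 0, -0.0], [1, 1.1, -2.4, 0, -0.111], [1, 0.9, -2.5, 0, -0.111], [1, 0.6, -2.6, 0, -0.111], [1, 0.3, -2.6, 0, -0.111], [1, -0.0, -2.6, 0, -0.111]]
[0.47181922 0.03220174 0.04100969] [0.47213264 0.03081375]
```

Call:
drive_tool:
  steps:
    - [1,1.1,-2.4,0,-0.1]
    - [1,0.9,-2.5,0,-0.1]
    - [1,0.3,-2.6,0,-0.05]
    - [1,0,0,0,0]
    - [1,0,0,0,0]

```text
clock: 27.47
position: [0.4744, 0.0276, 0.041]
ee_rot: [-2.463, -1.944, -0.005]
force: [-2.3, 14.9, -4.1]
width: 0.003
gripper_force: 7.0
```

```bash
python3 rows.py .3 11 .6 .11 11
```

```text
tool [23.1  8.1] r 24.467688741459025 z 0.041 yawphi 0.2957695718176643 F [-2.3 14.9 -4.1] j7 -0.22
angular phi of contact(d=.0125) 0.26150640747387627
[[1, 0.0, 0.0, 0, -0.0], [1, 0.5, -2.3, 0, -0.1], [1, 0.2, -2.4, 0, -0.1], [1, -0.0, -2.4, 0, -0.1]]
```

Call:
drive_tool:
  steps:
    - [1,-0.3,-1.5,0,0]
    - [1,0,-1,0,0]
    - [1,0,0,0,0]
    - [1,0,0,0,0]

```text
clock: 27.8
position: [0.4743, 0.0271, 0.0411]
ee_rot: [-2.46, -1.945, -0.007]
force: [-1.5, 22.2, -5.2]
width: 0.002
gripper_force: 10.6
```

```bash
python3 rows.py .3 11 .6 .11 11|head -2
```

```text
tool [23.   7.6] r 24.229590743723744 z 0.0411 yawphi 0.29358474009258906 F [-1.5 22.2 -5.2] j7 -0.21
angular phi of contact(d=.0125) 0.28008916513891996
```

Call:
drive_tool:
  steps:
    - [1,0.5,5,0,0]
    - [1,0.5,5,0,0]
    - [1,0,0,30,0]
    - [1,0,0,40,0.12]
    - [1,0,0,30,0.1]
    - [1,0,0,0,0]
    - [1,0,0,0,0]

```text
clock: 28.38
position: [0.477, 0.0306, 0.1427]
ee_rot: [2.24, 2.198, 0.008]
force: [-0.1, -0.4, -0.2]
width: 0.003
gripper_force: 0.0
```

```bash
python3 - <<'E'
from teal import *
g=save('wrist','w8.png');meas(g);h=cv2.cvtColor(g['image'],cv2.COLOR_RGB2HSV)
m=cv2.inRange(h,(18,110,110),(32,255,255));m[:190]=0;m[250:]=0;m[:,:170]=0;m[:,320:]=0
n,l,s,c=cv2.connectedComponentsWithStats(m)
for k in range(1,n):
    if s[k,4]>60:
        ys,xs=np.where(l==k);B=np.array([inv(onzw(g,u,v,.045)) for u,v in zip(xs,ys)]);vx=np.linalg.eigh(np.cov(B.T))[1][:,1]
        print(s[k],B.mean(0),'phi mod pi',(-np.arctan2(vx[1],vx[0]))%np.pi)
print(observe()['position'])
E
```

```text
bbox [ 400  129   57   82 4408]
block ((86.61944580078125, 31.01232147216797), (56.582523345947266, 72.46711730957031), 0.3579128384590149)
fence rows 370 108 128 [32.02007831 68.00948893]
fence rows 400 107 127 [59.34368953 68.12535965]
fence rows 430 107 126 [88.73947916 68.6277637 ]
[207 201  73  31 995] [-78.69462167   3.64532012] phi mod pi 0.3093396459629223
[0.47576898 0.03057612 0.14119921]
```

```bash
python3 - <<'E'
from teal import *
for f in('w4','w8'):
    g=np.load(f'pics/{f}.png.npy',allow_pickle=True).item()
    v=175; r=g['image'][v,365:412].astype(int); print(f,[(365+i,*x) for i,x in enumerate(r) if 25<=i])
    for u in (398,399,400,401,402): print(u,inv(onzw(g,u,v,.040)).round(1),end=' ')
    print()
E
```

```text
w4 [(390, np.int64(103), np.int64(73), np.int64(55)), (391, np.int64(104), np.int64(74), np.int64(55)), (392, np.int64(102), np.int64(72), np.int64(53)), (393, np.int64(104), np.int64(73), np.int64(55)), (394, np.int64(104), np.int64(73), np.int64(55)), (395, np.int64(105), np.int64(74), np.int64(56)), (396, np.int64(104), np.int64(74), np.int64(55)), (397, np.int64(104), np.int64(74), np.int64(55)), (398, np.int64(104), np.int64(74), np.int64(55)), (399, np.int64(103), np.int64(73), np.int64(54)), (400, np.int64(102), np.int64(74), np.int64(55)), (401, np.int64(89), np.int64(71), np.int64(57)), (402, np.int64(85), np.int64(94), np.int64(89)), (403, np.int64(94), np.int64(112), np.int64(108)), (404, np.int64(96), np.int64(115), np.int64(111)), (405, np.int64(96), np.int64(115), np.int64(111)), (406, np.int64(97), np.int64(115), np.int64(111)), (407, np.int64(99), np.int64(116), np.int64(112)), (408, np.int64(123), np.int64(131), np.int64(122)), (409, np.int64(193), np.int64(183), np.int64(161)), (410, np.int64(190), np.int64(184), np.int64(163)), (411, np.int64(119), np.int64(130), n
[... 594 characters left out ...]
6)), (400, np.int64(89), np.int64(103), np.int64(98)), (401, np.int64(96), np.int64(114), np.int64(110)), (402, np.int64(97), np.int64(115), np.int64(111)), (403, np.int64(97), np.int64(115), np.int64(111)), (404, np.int64(104), np.int64(119), np.int64(114)), (405, np.int64(151), np.int64(150), np.int64(135)), (406, np.int64(193), np.int64(185), np.int64(162)), (407, np.int64(146), np.int64(148), np.int64(135)), (408, np.int64(103), np.int64(119), np.int64(114)), (409, np.int64(96), np.int64(115), np.int64(110)), (410, np.int64(96), np.int64(115), np.int64(111)), (411, np.int64(97), np.int64(115), np.int64(111))]
398 [55.5 27.6] 399 [56.5 27.5] 400 [57.4 27.5] 401 [58.4 27.4] 402 [59.4 27.4]
```

The jaw touches the block with no gap (face at about 57 mm), the block is in the corner, and the nut is tight at about 6.6 rad. I'm handing in.

```bash
python3 -c "
from cell import arm;print(arm.sign_off())"
```

```text
the job is handed in; nothing more can be done
None
```

I've handed the job in, with no verdict returned: by my camera measurements, the lino block is seated square in the corner, the stop is tight against it, and the wing nut is at its dead stop (about 6.6 rad) after about 28 s of the 72 s allowed.

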